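# Latch the transport chamber's end cover

### The job

Latch the specimen transport chamber, whose end cover stands loose on its soft gasket: lift the draw latch's loop over the keeper on the cover and draw it back just until its bar is felt to catch under the keeper's hook - do not haul the cover in by the loop, that is the lever's work. Then swing the lever back and press it down over centre until it snaps flat and the cover is drawn tight. Do not bear hard on the lever or the chamber, let go at the end, and leave the dish, bottle and tip rack where they stand.

Things in the scene. Friction and masses are not known exactly. Their poses are not given: they have to be found in the camera images.
- chamber: White metal box with a draw latch on top, fixed to the bench: 146 long (x) x 150 wide (y), top 70 mm above the bench. Origin on the bench straight below the lever's pivot; x points towards the end cover and keeper, y across, z up. Box spans x -100 to 46 mm. The end cover (same width and height) stands beyond it on a black gasket, x 60 to 108 mm, give or take 6.5.
- pivot (a point): The lever's pivot axis (along the chamber's y), 14 mm above the chamber's top. The chamber's axes. The loop is hinged to the lever 14 mm from here (lever closed: 13.7 mm towards -x and 2.8 mm lower).
- keeper (a point): NOMINAL place, chamber's axes, of the steel keeper on the cover: foot of its far (+x) face, on the cover's top, 79 mm from the pivot. The real one sits up to 6.5 mm nearer or farther along x with the cover; not measured: feel or see it. An upright plate 4 thick, 18 wide (y), 12 mm high; at its top a lip overhangs 3 mm to +x, underside 8.5 mm above the cover.
- blade: The lever's flat steel handle, 58 long x 22 wide x 4 mm thick. Origin on the pivot; it extends along its own -x to -58 mm; its pushing face is 6 mm off the pivot on its +z side. Closed it lies level, pointing away from the keeper, top face 20 mm above the chamber's top.
- lever_tip (a point): Middle of the handle's free end on its pushing face, 58 mm from the pivot.
- lever (a joint): Lever angle, rad: 0 closed flat on its stop, pointing away from the keeper; pi/2 upright; more as it leans over towards the keeper, up to 2.75. Light friction (0.04 N m) holds it where it is left. With the loop hooked, tension builds from 2.0 to 1.0 (as the cover sits) down to 0.35 rad (push of up to about 15 N at 45 mm from the pivot); below about 0.3 it is over centre, snaps shut and stays.
- loop: The latch's wire loop. Origin on its hinge at the lever; its x runs from the hinge to the end bar, y along the bar. A light spring (0.2 N at the bar) lifts it to a stop, so at first it slants up over the cover, and springs off the keeper if let go before its bar is under the lip; under the lip it stays. Hauling on it with over 8 N once caught would bend it.
- cover (a joint): How far (m) the cover is drawn in against its gasket, 4 N per mm: 0 standing loose, growing towards the chamber; 0.003 to 0.017 with the latch shut.
- loop_studs (a point): Midpoint between two round finger studs on the loop, 8 mm diameter, sticking out sideways, 44 mm over their ends, 66 mm from the loop's hinge; to be pinched from above, the loop turns about them. The loop is a wire frame: two side bars 5 mm thick, 32 mm apart, joined by the end bar. Moving the studs moves loop and lever together. It passes freely through all but cover top, keeper and robot.
- loop_bar (a point): Middle of the loop's end bar (6 mm diameter, along y), 86 mm from the loop's hinge, 20 mm beyond the studs. Hooked, it lies beyond (+x) the keeper's plate, between the cover's top and the lip: bar centre 3 to 5.5 mm above the cover, touching the plate when drawn.
- dish: Closed clear culture dish, 62 mm diameter, 15 mm high, loose; leave it.
- bottle: Amber bottle with white cap, 52 mm diameter, 95 mm high, loose; leave it.
- tip_rack: Grey pipette-tip rack with clear lid, 85 x 120 x 58 mm high, loose; leave it.
Mind the look-alikes: they are no part of the job. What is shaped like the chamber but blue or pink is not meant.

How it is judged:
On the way:
1. the loop has caught: it draws the cover in by over 1 mm while the lever is still up (over 0.4 rad) (value of joint cover above 0.001 m and value of joint lever above 0.4 rad), for 0.05 s.
At the end, for the whole second after the job is handed in: The lever lies closed (within 0.08 rad of its stop) and at rest, the loop's bar is down behind the keeper (bar centre below 80 mm), and the cover is held drawn in by more than 2.5 mm (value of joint lever below 0.08 rad and value of joint cover above 0.0025 m and height (world z) of loop_bar below 0.08 m and velocity of joint lever below 0.05 rad/s); the robot touches nothing.
It fails at once if the cover is hauled in by more than 2 mm while the gripper pulls on the loop (value of joint cover above 0.002 m and contact force between the fingers and loop above 5 N).
It fails at once if the lever's handle is pushed with more than 30 N (contact force between anything else and blade above 30 N).
It fails at once if the robot bears on the chamber's box with more than 30 N (contact force between the arm and chamber above 30 N).
It fails at once if the dish, bottle or tip rack is pushed more than 25 mm from its place or tipped (distance of any of dish, bottle, tip_rack from where it was at the start of the episode above 0.025 m or angle between any of dish, bottle, tip_rack's own z axis and vertical above 0.4 rad).
It also fails if it takes over 64 s, if anything falls off the work surface, if the arm or the gripper's body presses on something with over 40 N, if the wrist force passes 120 N, or if a joint passes its speed limit or range.

### The arm

A 7-joint arm with a two-finger parallel gripper is mounted at the origin on the work surface. World frame = base frame: x ahead of the robot, y to its left, z up, the work surface at z = 0. Lengths are in m, angles in rad, forces in N, time in s.
With the tool pointing down it reaches from about 0.4 to 0.85 m from the base axis. Payload 6.9 kg.
Tool frame: the origin (TCP) lies midway between the tips of the shut fingers; the grasp point (between the pads) lies behind it (ctrl.pinch_z is the z of the grasp point in the tool frame, in m); z points along the fingers, y is the line along which they close (so a half turn about z gives the same grasp; the last joint's range is limited). The gripper opens to 85 mm and grips with 20 to 120 N. Pads are 22 mm wide; open, the fingers measure 114 mm over their backs; the gripper's body (76 mm by 85 mm) begins 54 mm behind the grasp point. The pads swing forward as they close: fully open they stand 13 mm farther back than shut.
Start: joints at [1.319, 0.507, -0.238, 1.5, 0.126, 1.149, -0.155], TCP at [0.219, -0.585, 0.204] pointing down, gripper open.
Joint ranges: [-3.08, 3.08], [-0.24, 2.05], [-1.43, 1.35], [0, 2.5], [-1.52, 4.66], [0.17, 1.96], [-2.89, 2.89]. Speed limits (rad/s): [2.39, 2.39, 3.14, 3.14, 3.14, 3.14, 3.14].

### API

Orientations are given as a unit quaternion [w, x, y, z].
In Python, from station import ctrl, get_state, vision, ticket, models gives the robot as it stands. Calls block until the motion is done:
- ctrl.movep(position, orientation): joint-space move of the TCP to a pose.
- ctrl.movel(position, frame=None, max_speed=0.15): straight line of the TCP; frame=None keeps the orientation; max_speed is the mean speed in m/s.
- ctrl.set_joints(angles): joint-space move.
- ctrl.ungrasp() and ctrl.close_gripper(force=None): open the fingers fully, or close them until they stop; force is the grip in N (None keeps the last).
- ctrl.pause(seconds).
- ctrl.ik(position, orientation): joint angles nearest the present ones, or None.
- get_state(): the state.
- vision.grab_frame(name): name is "scene" or "top"; returns (picture, depth): 420x560x3 uint8, blue, green, red; 420x560 float32, m along the optical axis (not along the pixel's ray), 0 where there is no reading.
- vision.camera_info(name): a dict with "mtx" (3x3 intrinsics, pixels), "dist_coeffs" ([k1, k2, p1, p2, k3] as OpenCV has them; the pictures are not rectified), "R" (3x3) and "t" (3): a world point X has camera coordinates R X + t. Camera axes: x right, y down, z forward; pixel columns grow to the right and rows downward; lengths in m; the calibration is good to about 2 mm. A picture is of the moment at which its call begins. camera_info takes no time and is no camera call.
A pose or a line that the arm cannot do raises ctrl.Unreachable and nothing moves.
- ticket.close_job(): hands the job in; it is judged then, once.
Trained networks look in the newest picture that a camera, given by its name, has taken for a name from the list of things; names that differ only in an ending like _2 or _b are one class to them, and where a whole thing is asked for, a point or a joint stands for the part that bears it (a point fixed in the world has none). Each returns a list of dicts, best first, with "p" (0 to 1); they miss things now and then, are a little off and sometimes report something else, mostly with a low value. They report only what shows in the picture. A call takes as long as a camera call. They do not tell look-alikes from the thing itself.
- models.recognise(camera, target): "point" ([column, row] in pixels, amid what is visible of it).
- models.masks_of(camera, target): "mask" (420x560 bool, what is visible of it) and "point" ([column, row] in pixels, amid what is visible of it).
The state is a dict: "time": time; "qpos": joint angles; "qd": joint speeds; "tau": joint torques, N m; "tcp_pos": TCP position; "eef_rot": TCP orientation; "contact_force": force on the tool from outside, world axes, zero at the start; "wrist_torque": the same for the moment, N m; "width": finger opening in m; "gripper_force": force on a finger pad.
Only numpy, scipy, OpenCV 4.12 (cv2) and the standard library are available. Lean on these libraries where they do the work, as an engineer would, in place of code of your own. Each camera call takes 0.05 s, during which the arm holds its last target. There are 200 camera calls.

## Working session

There is one attempt and no reset: what is moved stays moved. The work goes in short steps, each a Python script; the robot and the scene stay as the last script left them, time stands still between calls to the robot, and variables do not carry over. Pictures are saved under pics/ and viewed, at most 10 in all, crops included, and the job is handed in when it is done.

```bash
mkdir -p pics; ls
cat > h.py <<'E'
import numpy as np, cv2
from station import ctrl, get_state, vision, ticket, models
def cam(n):
    c=vision.camera_info(n); return np.array(c["mtx"]),np.array(c["dist_coeffs"]),np.array(c["R"]),np.array(c["t"]).ravel()
def ray(n,p):
    K,d,R,t=cam(n); u=cv2.undistortPoints(np.array(p,float).reshape(-1,1,2),K,d).reshape(-1,2)
    return -R.T@t, np.c_[u,np.ones(len(u))]@R
def at_z(n,p,z):
    o,v=ray(n,p); return o+v*((z-o[2])/v[:,2])[:,None]
def at_d(n,p,D):
    o,v=ray(n,p); return o+v*np.array(D).reshape(-1,1)
def proj(n,X):
    K,d,R,t=cam(n); return cv2.projectPoints(np.array(X,float).reshape(-1,1,3),cv2.Rodrigues(R)[0],t,K,d)[0].reshape(-1,2)
E
python3 - <<'E'
from h import *
for n in("scene","top"):
    im,dp=vision.grab_frame(n); cv2.imwrite(f"pics/{n}0.png",im); np.save(n+"0.npy",dp)
    o,v=ray(n,[[280,210]]); print(n,o,v)
    for t in("chamber","blade","loop","keeper","loop_studs","loop_bar","lever_tip","cover","dish","bottle","tip_rack"):
        print(t,[(np.round(r["point"]),round(r["p"],2),np.round(at_d(n,[r["point"]],dp[int(r["point"][1]),int(r["point"][0])])[0],3)) for r in models.recognise(n,t)[:3]])
print(get_state())
E
```

```text
pics
scene [ 1.26670766 -0.15197176  0.63672738] [[-0.78486026  0.17564123 -0.59441752]]
chamber [(array([285., 320.]), 0.9, array([ 0.813, -0.046,  0.071])), (array([278., 227.]), 0.69, array([ 0.573, -0.001,  0.069])), (array([370., 173.]), 0.68, array([0.426, 0.264, 0.07 ]))]
blade [(array([283., 301.]), 0.93, array([ 0.789, -0.043,  0.09 ])), (array([294., 193.]), 0.69, array([0.534, 0.043, 0.12 ])), (array([372., 157.]), 0.6, array([0.383, 0.284, 0.089]))]
loop [(array([323., 289.]), 0.87, array([0.701, 0.058, 0.001])), (array([308., 184.]), 0.72, array([0.517, 0.078, 0.127]))]
keeper [(array([285., 318.]), 0.83, array([ 0.808, -0.044,  0.069])), (array([275., 228.]), 0.81, array([ 0.574, -0.008,  0.067])), (array([371., 175.]), 0.56, array([0.43 , 0.264, 0.068]))]
loop_studs [(array([314., 189.]), 0.74, array([ 0.354,  0.143, -0.002])), (array([278., 229.]), 0.66, array([ 0.584, -0.003,  0.072])), (array([316., 278.]), 0.61, array([0.746, 0.027, 0.082]))]
loop_bar [(array([314., 275.]), 0.51, array([0.696, 0.039, 0.039])), (array([404., 156.]), 0.49, array([ 0.256,  0.45 , -0.0
[... 2530 characters left out ...]
8963,  0.50753154, -0.23761599,  1.50024778,  0.12569893,
        1.14887748, -0.15480649]), 'qd': array([ 3.25470842e-04, -1.65760500e-03, -1.92822809e-03, -1.04690974e-03,
       -8.81529435e-04,  4.04743913e-05,  6.48234869e-04]), 'tau': array([ 1.14681359e-05, -6.20370126e+01, -2.18482733e+00, -2.49961478e+01,
        1.37780135e-02,  2.30370999e-03, -5.44638787e-07]), 'tcp_pos': array([ 0.2188633 , -0.58539374,  0.2035394 ]), 'eef_rot': array([-4.36533379e-05,  9.84040433e-01,  1.77945006e-01,  2.43170312e-06]), 'contact_force': array([0.59923766, 0.66116926, 0.01430966]), 'wrist_torque': array([ 0.00824776,  0.01272683, -0.02760945]), 'gripper_force': 0.0, 'width': 0.08542928323446783}
```

Run:
```python
import cv2,numpy as np
a=cv2.imread("pics/scene0.png")[130:350,180:420]; b=cv2.imread("pics/top0.png")[170:300,170:380]
cv2.imwrite("pics/a.png",cv2.resize(a,None,fx=2.7,fy=2.7,interpolation=2)); cv2.imwrite("pics/b.png",cv2.resize(b,None,fx=3.8,fy=3.8,interpolation=2))
```

```text
(no output)
```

View pics/a.png

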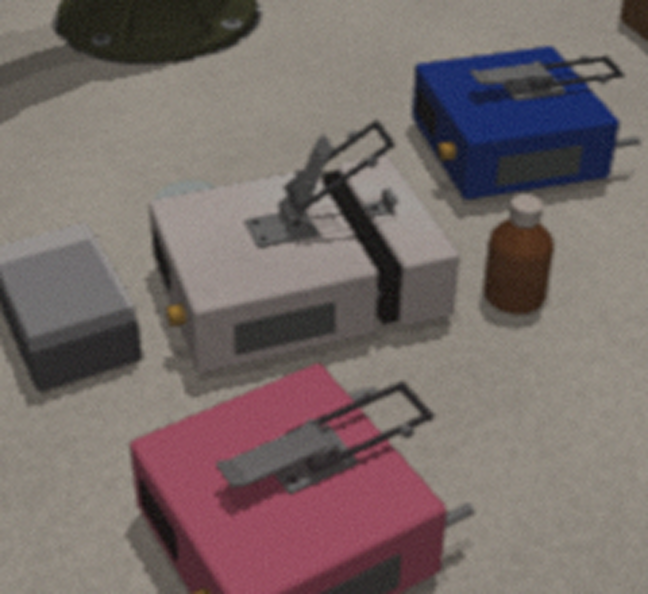

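View pics/b.png

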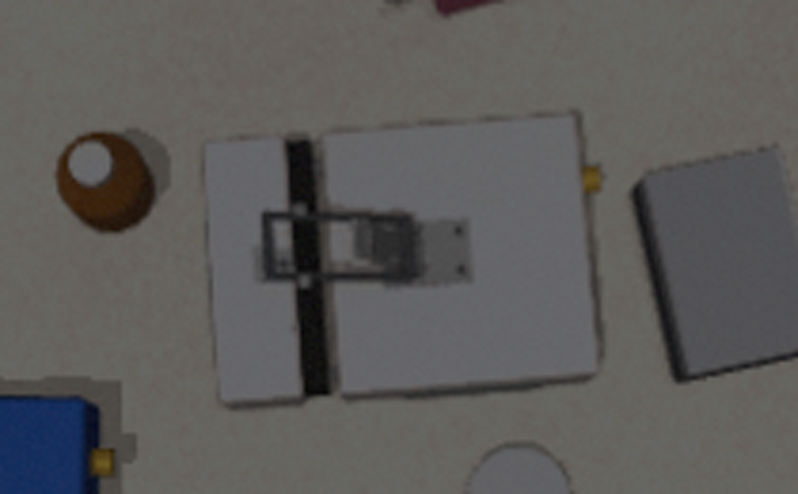

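The white chamber sits centre (scene px ~(290,215), top ~(275,235)) with its +x along world +y. The lever leans past upright, the loop slants up over the cover, and the keeper is at about scene px (324,204). Next I'll fit the chamber frame.

```bash
cat >> h.py <<'E'
def cloud(n,dp):
    v,u=np.nonzero(dp>0); return np.c_[u,v],at_d(n,np.c_[u,v],dp[v,u])
def chamber_fit(im,dp):
    px,P=cloud("top",dp)
    k=(abs(P[:,2]-.07)<.012)&(P[:,0]>.42)&(P[:,0]<.65)&(P[:,1]>-.13)&(P[:,1]<.16)
    g=im[px[:,1],px[:,0]].astype(int); w=k&(g.min(1)>75)&(np.ptp(g,axis=1)<30)
    return px,P,k,w
E
python3 - <<'E'
from h import *
im=cv2.imread("pics/top0.png"); dp=np.load("top0.npy")
px,P,k,w=chamber_fit(im,dp)
print(k.sum(),w.sum(),np.median(P[w,2]))
# whole top outline
m=np.zeros(dp.shape,np.uint8); m[px[w][:,1],px[w][:,0]]=255
m2=cv2.morphologyEx(m,cv2.MORPH_OPEN,np.ones((3,3)))
cv2.imwrite("pics/m.png",m2)
vv,uu=np.nonzero(m2); Q=at_z("top",np.c_[uu,vv],.07)[:,:2]
r=cv2.minAreaRect((Q*1000).astype(np.float32)); print(r)
B=cv2.boxPoints(r); e1=B[1]-B[0]; e2=B[2]-B[1]; ax=e1 if np.linalg.norm(e1)>np.linalg.norm(e2) else e2
ax/=np.linalg.norm(ax); ax=ax if ax[1]>0 else -ax; ay=np.array([-ax[1],ax[0]])
s=Q*1000@ax; t=Q*1000@ay
print("ax",ax,"s",np.percentile(s,[0,.3,99.7,100]),"t",np.percentile(t,[0,.3,99.7,100]))
tm=(t.min()+t.max())/2
# profile along s away from latch, |t-tm| 30..65
for lo,hi in((-68,-30),(30,68)):
    q=(t-tm>lo)&(t-tm<hi); h,e=np.histogram(s[q],bins=np.arange(s.min()-3,s.max()+3,2)); print(np.c_[e[:-1],h][:6].round(1).tolist(),e[:-1][h<5].round(1),)
    print(np.c_[e[:-1],h][60:95].round(1).tolist())
# elevated points
for n in("top","scene"):
    px2,P2=cloud(n,np.load(n+"0.npy"))
    q=(P2[:,2]>.088)&(P2[:,2]<.2)&(P2[:,0]>.48)&(P2[:,0]<.6)&(P2[:,1]>-.02)&(P2[:,1]<.14)
    S=np.c_[P2[q,:2]*1000@ax,P2[q,:2]*1000@ay-tm,P2[q,2]*1000]; S=S[np.argsort(S[:,0])]
    print(n,q.sum()); print(S[::max(1,len(S)//45)].round(0).astype(int).tolist())
E
```

```text
6337 5690 0.06861625897049994
((533.224853515625, 35.88581848144531), (147.86424255371094, 212.4561309814453), 4.337486743927002)
ax [-0.07563142  0.9971359 ] s [-110.77360446 -109.48016469  101.22336029  101.68257441] t [-608.34383062 -607.87640989 -461.06347476 -460.47957788]
[[-113.8, 0.0], [-111.8, 5.0], [-109.8, 16.0], [-107.8, 16.0], [-105.8, 16.0], [-103.8, 17.0]] [-113.8   34.2   36.2   38.2   40.2   42.2   44.2   46.2   48.2   50.2
   52.2   54.2  102.2]
[[6.2, 17.0], [8.2, 16.0], [10.2, 16.0], [12.2, 16.0], [14.2, 17.0], [16.2, 18.0], [18.2, 16.0], [20.2, 16.0], [22.2, 17.0], [24.2, 16.0], [26.2, 16.0], [28.2, 16.0], [30.2, 15.0], [32.2, 11.0], [34.2, 0.0], [36.2, 0.0], [38.2, 0.0], [40.2, 0.0], [42.2, 0.0], [44.2, 0.0], [46.2, 0.0], [48.2, 0.0], [50.2, 0.0], [52.2, 0.0], [54.2, 4.0], [56.2, 15.0], [58.2, 17.0], [60.2, 16.0], [62.2, 16.0], [64.2, 16.0], [66.2, 14.0], [68.2, 16.0], [70.2, 16.0], [72.2, 17.0], [74.2, 17.0]]
[[-113.8, 0.0], [-111.8, 0.0], [-109.8, 15.0], [-107.8, 17.0], [-105.8, 17.0], [-103.8, 16.0]] [-113.8 -111.8   34.2   36.2   38.2   40.2   42.2   44.2   
[... 1264 characters left out ...]
10, 99], [-14, 5, 94], [-12, -11, 89], [-11, -2, 101], [-10, -12, 102], [-9, -15, 89], [-8, -19, 101], [-6, -13, 115], [-6, 8, 106], [-5, 3, 102], [-3, -11, 113], [-3, 9, 104], [-2, 7, 108], [0, -8, 107], [1, 2, 114], [2, -10, 108], [3, 7, 117], [4, -3, 124], [5, 0, 124], [6, -11, 121], [6, 5, 128], [7, -11, 131], [8, -8, 126], [10, -12, 133], [11, -1, 141], [12, -10, 141], [14, -6, 146], [15, -1, 145], [17, -10, 140], [19, -17, 117], [23, 14, 116], [28, 14, 120], [31, -19, 125], [34, -16, 128], [38, -18, 129], [41, 14, 133], [43, 13, 130], [45, 19, 136], [48, -21, 131], [49, -23, 131], [53, -20, 136], [56, -16, 138], [59, -20, 140], [60, -5, 140], [61, 14, 143], [63, 1, 146], [64, 11, 145]]
```

View pics/m.png

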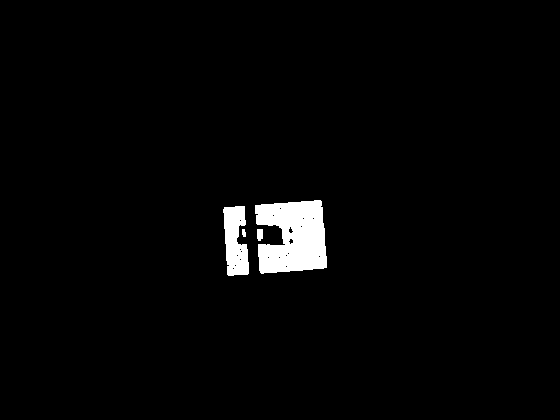

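Mask is clean: the box edges put the pivot at s ≈ -11.4 mm, and the cover sits about 6 mm farther out (keeper face ≈ x 85). The loop points match a lever angle of about 2.0, with the studs at s ≈ 48 and z ≈ 0.131. I'll check the keeper and stud positions, then move above the studs.

```bash
cat >> h.py <<'E'
from scipy.spatial.transform import Rotation
AX=np.array([-.07563,.99714]); AY=np.array([-AX[1],AX[0]]); S0=-.0114; TM=-.5344; ZP=.084
def W(x,z,y=0): return np.r_[AX*(S0+x)+AY*(TM+y), ZP+z]       # latch frame rel. pivot -> world
def L(p): p=np.asarray(p); return np.array([p[:2]@AX-S0, p[2]-ZP, p[:2]@AY-TM])
def quat(sgn):
    y=np.r_[AY*sgn,0]; z=np.array([0,0,-1.]); q=Rotation.from_matrix(np.c_[np.cross(y,z),y,z]).as_quat(); return q[[3,0,1,2]]
def hinge(q):
    a=np.pi+np.arctan2(2.8,13.7)-q; return 14*np.array([np.cos(a),np.sin(a)])/1000
def link(q,bz):   # lever angle, bar height rel pivot -> bar, stud
    H=hinge(q); b=np.array([H[0]+np.sqrt(.086**2-(H[1]-bz)**2),bz]); return b,H+(b-H)*66/86
def F(n=3):
    f=[]
    for _ in range(n): f.append(get_state()["contact_force"]); ctrl.pause(.03)
    f=np.mean(f,0); return np.array([f[:2]@AX,f[2],f[:2]@AY])
E
python3 - <<'E'
from h import *
for n in("scene","top"):
    px,P=cloud(n,np.load(n+"0.npy"))
    X=np.array([L(p) for p in P])*1000
    k=(X[:,0]>55)&(X[:,0]<110)&(abs(X[:,2])<14)&(X[:,1]>-11)&(X[:,1]<4)
    print(n,"keeper",X[k].round(0).astype(int).tolist()[:40])
    k=(abs(X[:,2])>18.5)&(abs(X[:,2])<26)&(X[:,1]>30)&(X[:,0]>40)&(X[:,0]<80)
    print("studs",X[k].round(0).astype(int).tolist())
    k=(abs(abs(X[:,2])-45)<20)&(abs(X[:,1]+14)<4)
    print("top z",np.median(X[k&(X[:,0]<40),1]),"cover far",np.percentile(X[k,0],[.5,99,99.7]))
print(L(W(0,0)),hinge(2),link(2.65,-.0097),link(2.15,-.0097),ctrl.pinch_z)
for s in(1,-1): print(s,ctrl.ik(W(.06,.12),quat(s)),ctrl.ik(W(.08,-.01),quat(s)),ctrl.ik(W(-.04,.0),quat(s)))
E
```

```text
scene keeper [[80, -3, 8], [82, -3, 7], [83, -2, 5], [85, -1, 4], [80, -5, 7], [80, -2, 2], [83, -4, 4], [84, -3, 2], [85, 0, -2], [79, -7, 6], [79, -4, 1], [79, 0, -4], [83, -3, -1], [85, -3, -2], [79, -9, 5], [79, -5, 0], [79, -1, -6], [82, -3, -5], [84, -4, -4], [85, -2, -7], [74, -11, 6], [80, -9, 1], [79, -4, -6], [80, -2, -9], [82, -3, -9], [85, -3, -9], [77, -10, -1], [78, -6, -7], [80, -6, -8], [82, -5, -9], [65, -11, 1], [67, -10, -1], [69, -10, -1], [80, -7, -10], [82, -7, -10], [66, -10, -4], [78, -11, -8], [79, -9, -11], [82, -10, -10], [77, -11, -11]]
studs [[55, 52, 20], [57, 52, 19], [60, 50, 22], [55, 49, 21], [73, 60, -19], [75, 59, -19], [71, 57, -19], [68, 57, -20], [70, 56, -20], [66, 53, -19], [64, 52, -20], [60, 50, -19], [62, 50, -20], [53, 50, -21], [55, 50, -22], [57, 50, -22], [59, 49, -22], [53, 47, -20], [54, 49, -24], [57, 47, -21], [59, 47, -21], [61, 47, -23], [51, 44, -19], [54, 46, -22], [57, 45, -22], [60, 43, -20], [47, 43, -19], [49, 43, -20], [42, 41, -19], [47, 40, -19], [42, 39, -20], [40, 37, -19]]
top z -14.185403583262854 cover far [-101.2055
[... 828 characters left out ...]
] [0.00315897 0.01363895] (array([ 0.09472323, -0.0097    ]), array([ 0.07519897, -0.00536373])) (array([ 0.08810796, -0.0097    ]), array([ 0.06881813, -0.00441774])) -0.0187
1 [-0.89450632  0.5982509   1.15238906  1.74292537 -0.58621715  1.19503416
 -2.64423483] [ 0.45437382  0.80284127 -1.22607038  1.89227531  0.86049401  1.10388509
  2.09576193] [-0.6726311   0.78916876  1.15084991  1.90290749 -0.84804012  1.04345046
 -2.21415005]
-1 [ 0.38860134  0.48013352 -0.91781556  1.7276437   0.41521323  1.14205365
 -0.57608938] [ 0.23441319  0.60676755 -0.7529351   1.89471238  0.54280117  0.85541339
 -0.72272262] [ 0.44414553  0.58159202 -0.72446221  1.88921741  0.50103925  0.860177
 -0.46000391]
```

Run:
```python
from h import *
Q=quat(-1)
ctrl.movep(W(.0583,.16),Q)
s=get_state(); print(s["time"],L(s["tcp_pos"]))
ctrl.movel(W(.0583,.048-.008)); f0=F(8); print("F0",f0)
ctrl.close_gripper(20); s=get_state(); print(s["time"],L(s["tcp_pos"]),s["width"],s["gripper_force"],F(8))
for n in("scene",):
    im,dp=vision.grab_frame(n); cv2.imwrite("pics/c.png",cv2.resize(im[110:260,220:400],None,fx=4,fy=4,interpolation=2))
```

```text
3.825 [ 0.05705086  0.15975279 -0.00020408]
F0 [-0.11654401 -0.05586533 -0.10211078]
5.8083 [5.82959581e-02 3.99717547e-02 1.39425604e-05] 0.00014757008308175233 0.0 [0.10225655 0.15031106 0.0698709 ]
```

View pics/c.png

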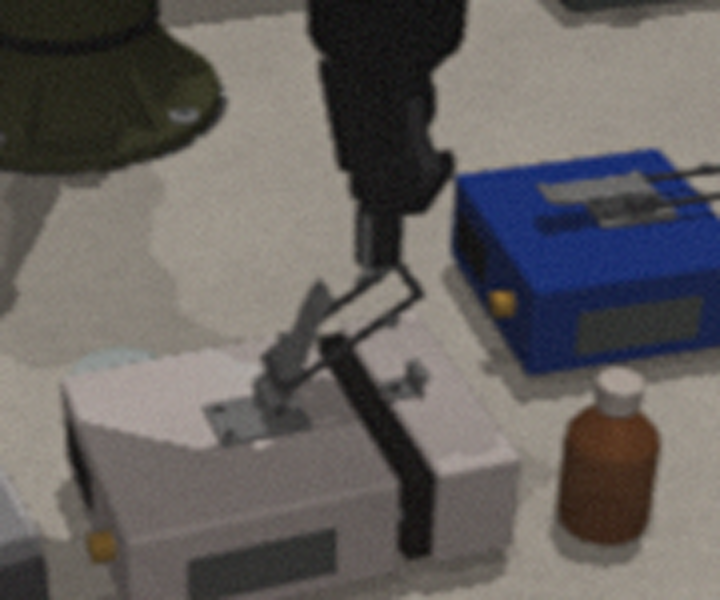

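Gripper shut fully (width 0): missed the studs. Fingertips appear at about scene px (314,176), level with the loop's far bar. Checking projection before retrying.

Run:
```python
from h import *
print(proj("scene",[W(.0583,.04),W(.0583,.048,.022),W(.0583,.048,-.022),W(.0583,.048,.016),W(.079,.0575),W(.0583,.04,.016),W(.0583,.058)]).round(1))
im,dp=vision.grab_frame("scene"); t,d=vision.grab_frame("top")
px,P=cloud("scene",dp); X=np.array([L(p) for p in P])*1000
k=(X[:,0]>30)&(X[:,0]<90)&(abs(X[:,2])<30)&(X[:,1]>25)&(X[:,1]<75)
A=X[k]; A=A[np.argsort(A[:,1])]; print(A.round(0).astype(int).tolist()[::2])
a=cv2.resize(im[140:200,270:350],None,fx=9,fy=9,interpolation=2); cv2.imwrite("pics/d.png",a)
```

```text
[[313.8 187.4]
 [310.2 178.9]
 [317.8 189.7]
 [311.2 180.3]
 [323.2 178.6]
 [311.1 183.5]
 [314.  180.2]]
[[31, 32, -19], [33, 34, -20], [30, 35, -16], [36, 35, -19], [37, 36, -16], [32, 36, -18], [38, 37, -19], [40, 37, -20], [40, 38, 15], [43, 39, 13], [42, 39, 16], [40, 40, 16], [41, 40, 12], [46, 40, 14], [46, 41, -16], [45, 41, -19], [43, 42, 12], [47, 42, -18], [46, 43, 14], [43, 43, -18], [51, 43, 15], [46, 44, -17], [47, 44, -18], [51, 45, -19], [49, 45, -19], [52, 45, 12], [51, 46, 15], [49, 46, 16], [52, 46, 14], [53, 47, -20], [53, 48, -25], [59, 48, 13], [55, 48, 14], [54, 49, 17], [56, 49, -24], [62, 49, 14], [56, 49, 16], [60, 50, -19], [63, 50, -16], [54, 50, 19], [54, 50, -18], [58, 51, -19], [56, 51, 17], [59, 51, -17], [62, 52, 14], [62, 52, -15], [55, 52, 20], [68, 53, 14], [66, 54, -19], [66, 54, 14], [64, 54, 14], [67, 55, -18], [71, 56, -20], [74, 56, -17], [75, 56, -19], [71, 57, -6], [72, 58, 1], [71, 58, -12], [72, 59, -9], [73, 59, -18], [72, 59, -6], [72, 59, 6], [73, 60, -3], [71, 60, -19], [76, 60, -1], [72, 60, -16], [74, 61, 7], [74, 61, -10], [72, 62, 2], [73, 62, -8], [54, 68, -6], [62, 69, -6], [56, 69, -5], [59, 70, -7], [57, 70, -7], [53, 71, -7], [46, 73, -7], [49, 73, -5], [46, 74, -1]]
```

View pics/d.png

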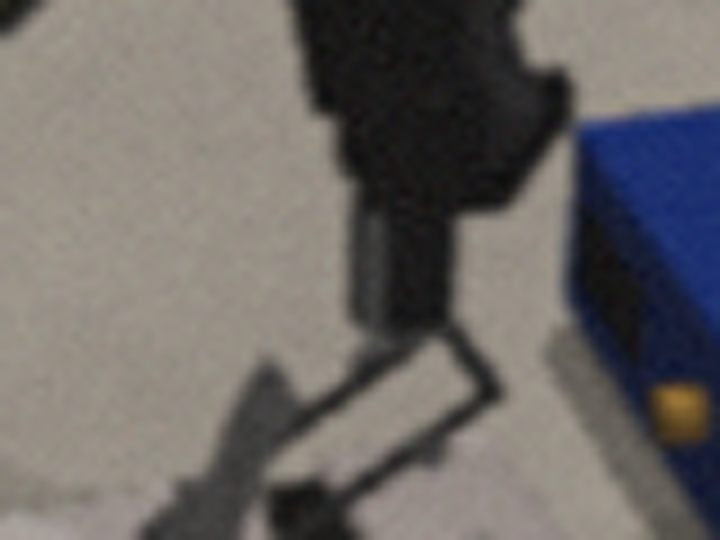

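Run:
```python
from h import *
s=get_state(); print(s["time"],L(s["tcp_pos"])*1000,s["eef_rot"],quat(-1),s["width"],s["qpos"])
im,dp=vision.grab_frame("scene"); t,d=vision.grab_frame("top")
px,P=cloud("scene",dp); X=np.array([L(p) for p in P])*1000
k=(abs(X[:,0]-57)<70)&(abs(X[:,2])<80)&(X[:,1]>64)&(X[:,1]<260)
for z in range(64,260,8):
    j=k&(X[:,1]>=z)&(X[:,1]<z+8)
    if j.sum(): print(z,j.sum(),"x",np.percentile(X[j,0],[2,98]).round(),"y",np.percentile(X[j,2],[2,50,98]).round())
b=np.hstack([cv2.resize(im[60:240,220:400],(600,600),interpolation=2)]); cv2.imwrite("pics/e.png",cv2.convertScaleAbs(b,alpha=2.2,beta=10))
```

```text
6.225 [5.82966168e+01 3.99886384e+01 2.31619608e-02] [-6.54527439e-06  6.79819904e-01  7.33379096e-01 -1.69134583e-05] [0.         0.67984338 0.73335734 0.        ] 8.566289397876604e-05 [ 0.3581206   0.56930132 -0.88408014  1.84239116  0.52496905  0.98224758
 -0.67613011]
64 15 x [47. 66.] y [-7. -5. -2.]
72 31 x [46. 64.] y [-14.  -7.   5.]
80 37 x [46. 68.] y [-16. -11.   5.]
88 47 x [46. 67.] y [-15. -11.   6.]
96 40 x [46. 68.] y [-15. -11.   6.]
104 13 x [44. 50.] y [-12.  -5.   7.]
112 62 x [43. 66.] y [-33. -10.  24.]
120 64 x [44. 67.] y [-40. -18.  35.]
128 71 x [41. 68.] y [-47. -16.  46.]
136 88 x [40. 68.] y [-52. -17.  47.]
144 99 x [40. 67.] y [-58. -18.  54.]
152 135 x [40. 68.] y [-62. -32.  57.]
160 129 x [37. 67.] y [-60. -35.  54.]
168 134 x [37. 69.] y [-47. -18.  17.]
176 79 x [46. 66.] y [-43. -36.   5.]
184 61 x [46. 66.] y [-40. -36. -15.]
192 85 x [21. 79.] y [-38. -35.  -4.]
200 166 x [20. 85.] y [-38. -32.   8.]
208 154 x [20. 85.] y [-38. -30.   1.]
216 162 x [20. 85.] y [-38. -31.  -0.]
224 171 x [20. 84.] y [-38. -31.  -1.]
232 179 x [20. 86.] y [-37. -30.   3.]
240 219 x [22. 90.] y [-35. -25.  13.]
248 70 x [24. 77.] y [-37. -29.  -7.]
256 91 x [17. 87.] y [-42. -34.  -2.]
```

View pics/e.png

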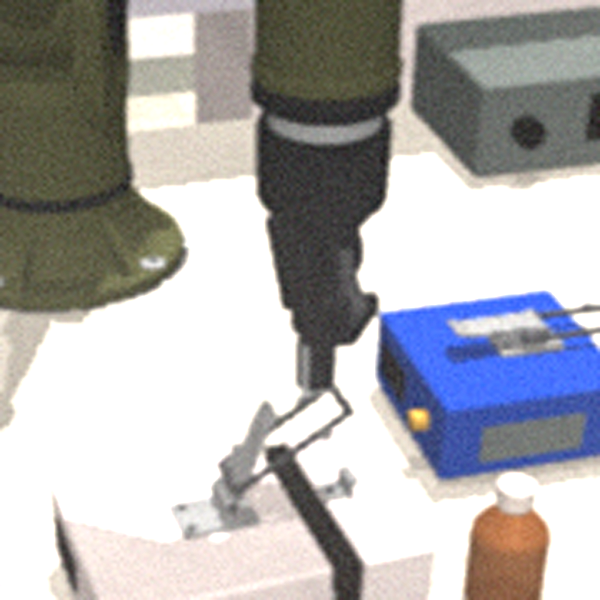

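The picture and the depth agree: the shut fingertips end about 26 mm above where the reported TCP says. I'll check this with a gentle touch on the box top.

Run:
```python
from h import *
z=L(get_state()["tcp_pos"])[1]
ctrl.movel(W(.0583,.075),max_speed=.2); ctrl.movel(W(-.06,.075),max_speed=.3); ctrl.movel(W(-.06,-.0),max_speed=.2)
f0=F(6); z=-.0; print(f0)
while z>-.048:
    z-=.0015; ctrl.movel(W(-.06,z),max_speed=.05); f=F(1)-f0
    if f[1]>2.5: break
    if z<-.0125 and z>-.0145: print("nominal",f)
s=get_state(); print(s["time"],z*1000,L(s["tcp_pos"])*1000,F(4)-f0)
ctrl.movel(W(-.06,z+.01)); print(get_state()["time"])
```

```text
[-0.06958579  0.23383346 -0.2211866 ]
nominal [-0.26196408 -0.83277858 -0.60975976]
15.85 -42.000000000000014 [-59.96499033 -41.54714736  -0.2402216 ] [-0.08506521  4.90696507  1.74871059]
16.2333
```

True tip = reported z + 27 mm. Regrasping with that correction.

```bash
cat >> h.py <<'E'
DZ=.027
def T(S,dz=.008,dx=.0005): return W(S[0]+dx,S[1]-dz-DZ)   # stud point -> TCP command when holding
E
python3 - <<'E'
from h import *
ctrl.movel(W(-.06,.06),max_speed=.3); ctrl.movel(W(.0585,.075),max_speed=.3); ctrl.ungrasp()
ctrl.movel(W(.0585,.048-.008-DZ)); f0=F(5); ctrl.close_gripper(20)
s=get_state(); print(s["time"],L(s["tcp_pos"])*1000,s["width"],s["gripper_force"],F(4)-f0); np.save("f0.npy",f0)
im,dp=vision.grab_frame("scene"); cv2.imwrite("pics/f.png",cv2.convertScaleAbs(cv2.resize(im[110:230,230:390],None,fx=4.5,fy=4.5,interpolation=2),alpha=1.5))
E
```

```text
19.2167 [58.76694598 13.36128415 -0.81080033] 0.04280341910476882 20.51546484231949 [ 1.16629412  0.45396981 -2.93472066]
```

View pics/f.png

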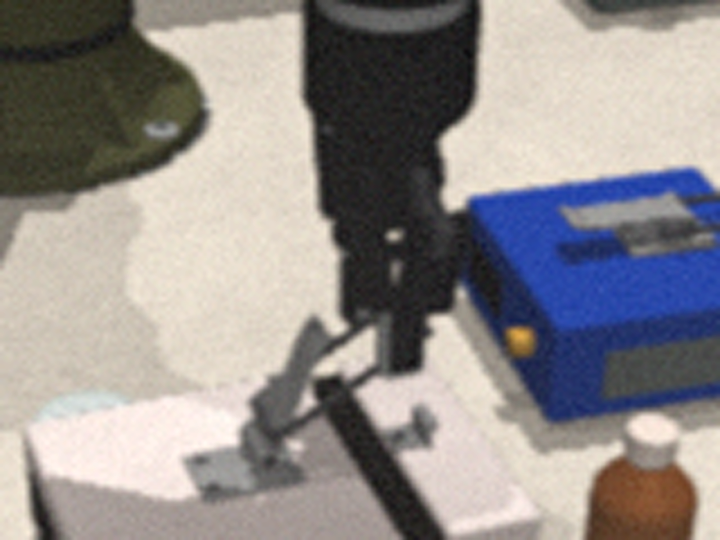

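Gripped: width 42.8 mm, with a finger over each stud end. Now I'll carry the loop over the keeper and lower it, watching the force.

```bash
cat >> h.py <<'E'
def G(q,bz):
    b,S=link(q,bz); p=T(S); p[:2]+=AY*-.0008; return p
E
python3 - <<'E'
from h import *
print([np.round(link(2.62,z)[0]*1000,1).tolist() for z in(.055,.02,0,-.01)])
ctrl.movel(G(2.1,.056),max_speed=.08); f0=F(4); print("f0",f0); np.save("f0.npy",f0)
ctrl.movel(G(2.45,.048),max_speed=.1); ctrl.movel(G(2.62,.03),max_speed=.1); print(F(3)-f0)
ctrl.movel(G(2.62,.012),max_speed=.08);ctrl.movel(G(2.62,.001),max_speed=.06); print("above lip",F(3)-f0,get_state()["time"])
bz=.001
while bz>-.0105:
    bz-=.0015; ctrl.movel(G(2.62,bz),max_speed=.04); f=F(1)-f0; print(round(bz*1000,1),f.round(1))
    if f[1]>2: break
s=get_state(); print(s["time"],L(s["tcp_pos"])*1000,L(G(2.62,bz))*1000,s["width"],F(3)-f0)
im,dp=vision.grab_frame("scene"); cv2.imwrite("pics/g.png",cv2.convertScaleAbs(cv2.resize(im[130:240,250:380],None,fx=5.4,fy=5.4,interpolation=2),alpha=1.5))
E
```

```text
[[83.3, 55.0], [95.8, 20.0], [96.0, 0.0], [94.3, -10.0]]
f0 [-2.34487311 -1.23583718 -3.20135201]
[-1.60185479 -0.11543731  0.20724546]
above lip [6.14995121 1.97969634 1.27756459] 21.1583
-0.5 [7.5 1.9 1.1]
-2.0 [6.9 1.2 0.3]
-3.5 [7.4 2.2 0.1]
22.0083 [ 77.13756603 -35.40142905  -0.99805336] [ 76.26516221 -35.53140128  -0.80432254] 0.04287992509149268 [7.22588994 1.42457668 1.03464872]
```

View pics/g.png

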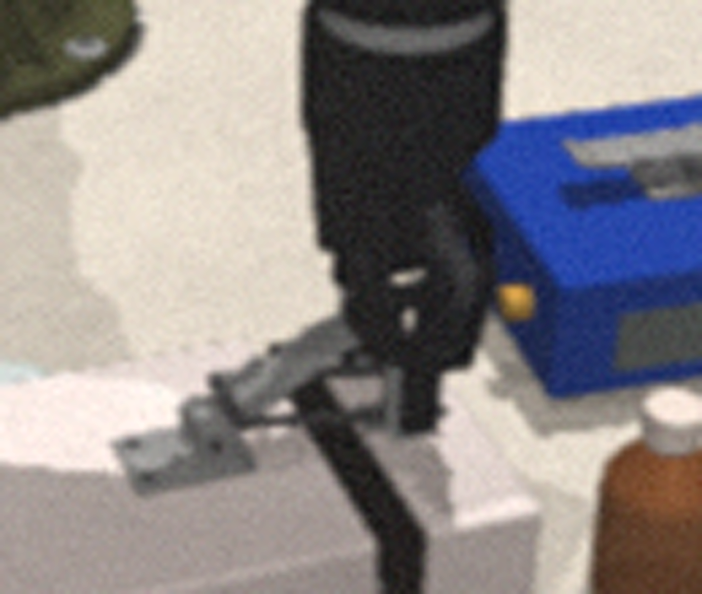

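The +x force of about 5 N fits the lever's own friction (0.04 N m over a ~10 mm arm) as the loop pushes it back, and there's no landing force in z. Continue down, then draw back.

Run:
```python
from h import *
f0=np.load("f0.npy"); b=F(4); bz=-.0035
print("abs",b)
while bz>-.0125:
    bz-=.001; ctrl.movel(G(2.64,bz),max_speed=.04); f=F(1); print(round(bz*1000,1),f.round(1))
    if f[1]-b[1]>2: break
s=get_state(); print(s["time"],L(s["tcp_pos"])*1000,L(G(2.64,bz))*1000,F(3))
```

```text
abs [ 4.91353761  0.58595186 -2.76061346]
-4.5 [ 5.6  0.2 -2.1]
-5.5 [ 4.7 -0.2 -2.6]
-6.5 [ 5.2  0.2 -2.1]
-7.5 [ 5.  -0.1 -2. ]
-8.5 [ 5.   0.4 -2.9]
-9.5 [ 4.2  0.1 -2.9]
-10.5 [ 3.9  7.  -0.9]
24.275 [ 75.72700924 -40.44113439  -0.96168344] [ 75.4508951  -40.95273929  -0.80432254] [ 4.29113759  6.62522575 -1.39241524]
```

Contact with the cover top at about the expected depth. Raise slightly and draw back, feeling for the catch.

```bash
cat >> h.py <<'E'
from scipy.optimize import brentq
def GX(bx,bz): return G(brentq(lambda q:link(q,bz)[0][0]-bx,1.5,2.74),bz)
E
python3 - <<'E'
from h import *
bz=-.009
ctrl.movel(G(2.64,bz),max_speed=.04); print(L(get_state()["tcp_pos"])*1000,F(3), link(2.64,bz)[0])
ctrl.movel(GX(.0915,bz),max_speed=.03); b=F(4); print("base",b); bx=.0915
while bx>.0815:
    bx-=.0006; ctrl.movel(GX(bx,bz),max_speed=.03); f=F(2); print(round(bx*1000,1),f.round(1))
    if f[0]-b[0]>2.5: break
s=get_state(); print(s["time"],L(s["tcp_pos"])*1000,L(GX(bx,bz))*1000,F(3))
im,dp=vision.grab_frame("scene"); cv2.imwrite("pics/i.png",im)
E
```

```text
[ 75.83499679 -39.81856303  -0.87180967] [ 4.27460517  0.42623533 -3.05058134] [ 0.09476269 -0.009     ]
base [ 5.55096378 -0.08332913 -2.71102354]
90.9 [ 5.8 -0.  -2.8]
90.3 [ 6.2  0.1 -2.4]
89.7 [ 5.8 -0.5 -2.4]
89.1 [ 5.4 -0.1 -3. ]
88.5 [ 6.4  0.1 -3.4]
87.9 [ 6.5 -0.5 -2.1]
87.3 [ 7.2 -0.9 -3.6]
86.7 [ 8.  -0.8 -2.9]
86.1 [ 9.1 -1.  -2.5]
27.9667 [ 69.35222902 -38.75800779  -0.92275416] [ 67.30621747 -38.73383134  -0.80432254] [ 9.1648922  -1.56697192 -2.90652922]
```

Run:
```python
from h import *
ctrl.ungrasp(); p=get_state()["tcp_pos"]; print(L(p)*1000,F(2))
x=.0715; ctrl.movel(W(x,-.02),max_speed=.1); ctrl.movel(W(x,.05),max_speed=.25); print(get_state()["time"],F(3))
im,dp=vision.grab_frame("scene"); cv2.imwrite("pics/j.png",cv2.convertScaleAbs(cv2.resize(im[140:240,250:380],None,fx=5.6,fy=5.6,interpolation=2),alpha=1.5))
px,P=cloud("scene",dp); X=np.array([L(p) for p in P])*1000
k=(X[:,1]>25)&(X[:,1]<58)&(abs(X[:,2])<12)&(X[:,0]>-20)&(X[:,0]<60); A=X[k]; print(A[np.argsort(A[:,1])].round(0).astype(int).tolist()[::4])
```

```text
[ 66.80483399 -38.86272833  -0.54483825] [0.21171277 0.21160785 0.10918109]
29.4583 [-0.25121704 -0.05232767  0.4159676 ]
[[11, 25, -10], [12, 26, -12], [19, 26, -11], [18, 27, 0], [13, 27, 9], [20, 28, -10], [14, 29, 6], [13, 29, -10], [20, 30, -2], [20, 31, 5], [19, 32, -11], [22, 33, -3], [21, 34, 7], [23, 36, -12], [21, 37, -5], [24, 38, 9], [24, 40, -10], [26, 40, 8], [26, 41, -4], [28, 42, -11], [26, 43, -5], [27, 44, -7], [28, 46, 3], [30, 47, -12], [31, 48, -2], [32, 49, 1], [34, 49, -5], [32, 50, 6], [33, 51, 4], [34, 52, 6], [34, 53, 2], [36, 53, 0], [35, 54, 8], [37, 55, -3], [39, 55, -4]]
```

View pics/j.png

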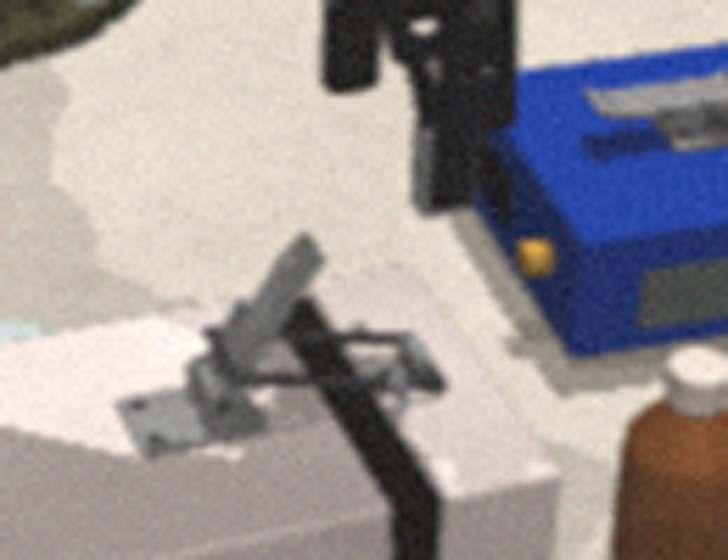

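The loop lies over the keeper with its bar beyond it (crop px ~(430,375)), and the lever is at about 2.17. Now the lever.

Run:
```python
from h import *
def C(q):
    d=np.array([-np.cos(q),np.sin(q)]); n=np.array([np.sin(q),np.cos(q)]); c=.045*d+.006*n
    x=max(c[0],(.066*d+.006*n)[0]) if q>np.pi/2 else c[0]
    return W(x+.0125,c[1]-DZ)
ctrl.close_gripper(20)
ctrl.movel(W(.068,.015),max_speed=.2); f0=F(4)
q=2.15; log=[]
while q>.03:
    ctrl.movel(C(q),max_speed=.08); f=F(1)-f0; log.append((round(q,2),*f.round(1)))
    if np.linalg.norm(f)>24: print("ABORT"); break
    q-=.1 if q>.6 else .05
print(*log,sep="\n"); s=get_state(); print(s["time"],L(s["tcp_pos"])*1000,L(C(q))*1000)
im,dp=vision.grab_frame("scene"); cv2.imwrite("pics/k.png",cv2.convertScaleAbs(cv2.resize(im[140:240,250:380],None,fx=5.6,fy=5.6,interpolation=2),alpha=1.5))
```

```text
(2.15, np.float64(-0.4), np.float64(-1.3), np.float64(-0.7))
(2.05, np.float64(0.1), np.float64(-0.5), np.float64(0.5))
(1.95, np.float64(1.1), np.float64(1.5), np.float64(-0.1))
(1.85, np.float64(4.4), np.float64(3.2), np.float64(0.1))
(1.75, np.float64(5.1), np.float64(5.1), np.float64(-0.4))
(1.65, np.float64(6.2), np.float64(4.3), np.float64(0.4))
(1.55, np.float64(6.7), np.float64(4.0), np.float64(0.5))
(1.45, np.float64(7.2), np.float64(5.0), np.float64(-0.3))
(1.35, np.float64(7.7), np.float64(6.6), np.float64(0.1))
(1.25, np.float64(8.1), np.float64(8.1), np.float64(0.4))
(1.15, np.float64(6.3), np.float64(8.6), np.float64(1.9))
(1.05, np.float64(6.6), np.float64(9.1), np.float64(0.8))
(0.95, np.float64(5.2), np.float64(8.9), np.float64(-0.4))
(0.85, np.float64(4.0), np.float64(7.7), np.float64(-0.4))
(0.75, np.float64(3.9), np.float64(7.4), np.float64(-0.8))
(0.65, np.float64(2.2), np.float64(4.4), np.float64(-1.3))
(0.55, np.float64(1.5), np.float64(3.7), np.float64(-2.5))
(0.5, np.float64(0.8), np.float64(4.1), np.float64(-3.0))
(0.45, np.float64(0.3), np.float64(2.8), np.float64(-2.0))
(0.4, np.float64(0.4), np.float64(1.6), np.float64(-0.7))
(0.35, np.float64(-0.1), np.float64(0.5), np.float64(0.2))
(0.3, np.float64(-0.3), np.float64(-0.5), np.float64(0.2))
(0.25, np.float64(-0.8), np.float64(-0.9), np.float64(-0.2))
(0.2, np.float64(-0.7), np.float64(0.1), np.float64(0.3))
(0.15, np.float64(-0.4), np.float64(-1.3), np.float64(-0.1))
(0.1, np.float64(-0.7), np.float64(0.0), np.float64(-0.6))
(0.05, np.float64(0.5), np.float64(-0.5), np.float64(0.1))
38.5833 [-32.15405497 -18.84663818   0.03340437] [-3.25003546e+01 -2.10000000e+01 -4.31608160e-03]
```

Tension built up as expected and then fell to zero past centre, so the lever has snapped. Lift away and look.

Run:
```python
from h import *
ctrl.movel(W(-.0325,.09),max_speed=.2); s=get_state(); print(s["time"],F(3))
im,dp=vision.grab_frame("scene"); cv2.imwrite("pics/l.png",cv2.convertScaleAbs(cv2.resize(im[150:250,240:370],None,fx=5.6,fy=5.6,interpolation=2),alpha=1.5))
px,P=cloud("scene",dp); X=np.array([L(p) for p in P])*1000
k=(abs(X[:,2])<9)&(X[:,0]>-70)&(X[:,0]<-15)&(X[:,1]>-5)&(X[:,1]<40); A=X[k]; print("blade fit",np.polyfit(A[:,0],A[:,1],1),k.sum())
k=(abs(X[:,2])<14)&(X[:,0]>70)&(X[:,0]<100)&(X[:,1]>-12)&(X[:,1]<10); print(X[k].round(0).astype(int).tolist())
```

```text
39.325 [-0.32364373 -0.68975114  0.00351007]
blade fit [-0.02219333  4.97068696] 128
[[71, -4, 5], [71, -1, -7], [71, -4, -7], [71, -5, -9], [71, -5, -13]]
```

View pics/l.png

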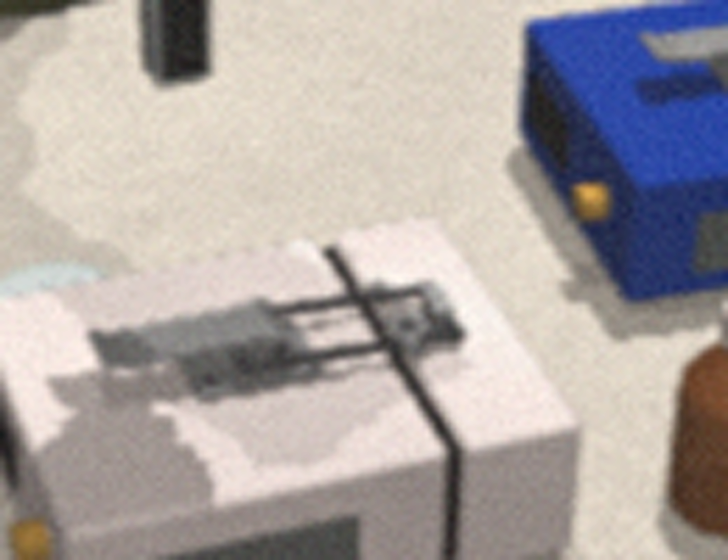

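The lever is flat (fitted tilt ~0.02 rad), the bar is down behind the keeper, the gasket is squeezed thin, and the robot is clear. Handing in.

```bash
python3 -c "
from h import *
print(ticket.close_job(), get_state()['time'])"
```

```text
the job is handed in; nothing more can be done
the job is handed in; nothing more can be done
```

The chamber is latched and the job was handed in at about 39 s: the last picture shows the lever flat, the loop's bar behind the keeper, the cover drawn tight on its gasket and the gripper clear. The hand-in call returned no verdict.

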